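Lock a tube block onto the bench shaker

TASK

Mount the blue tube block on the shaker: set it down flat on the platform in front of the two dark steel toes, without dropping it, slide it sideways so that its base plate goes in under them, and press it against the yellow rubber buffer just until the orange spring catch snaps up behind it; then let go and leave it locked in, flat. Feel for the end of the slide, as the platform parks anywhere along its stroke: never push the block against the toes or the buffer with more than 25 N, keep it upright, and leave the other things on the bench where they are.

Things in the scene. Friction and masses are not known exactly. Their poses are not given: they have to be found in the camera images.
- block_center (a point): Loose aluminium tube block, 0.4-0.65 kg. Blue body 52 (x) by 78 (y) by 36 mm tall on an 8 mm thick base plate 60 mm wide; tube lids 6 mm above its top (51 mm overall). Point: centre of the body, 22 mm above the plate's underside. +y points to the nose. Plate runs from y -45 mm (heel) to +59 mm (nose). Grip the body across its 52 mm sides (along x), fingertips above the plate.
- nest (a point): Mid-stroke mark of the shaker (fixed blue and white housing, 200 x by 270 y mm) at the height of its flat aluminium platform's top, 80 mm above the bench. z up; +y: the way the block slides in, and the line along which the platform (150 by 190 mm) reciprocates. Locked in, the block's centre is 22 mm above and up to 10 mm in -y or +y of this point, as the platform has parked, axes along these.
- mouth (a point): Mid-stroke place, 45 mm in +y from the nest, of the mouth of the dark steel retaining block on the platform (true place up to 10 mm off in y, moved with the platform). Two toes, 26 mm apart, overhang from the mouth on in +y, underside 10 mm, top 18 mm above the platform. Cheeks at x = -32 and +32 mm guide the plate (2 mm play a side); slanted lead-ins start 12 mm before.
- buffer_mid (a point): Mid-stroke place, 58 mm in +y from the nest, 4 mm above the platform, of the face of the yellow rubber buffer, which sits in the retaining block between and behind the toes, 13 mm past the mouth, and moves with the platform. Stiff: it gives 1 mm per 8 N, solid at 4.5 mm. The locked block keeps it pressed in by 1 mm; the nose must press it a little farther (about 11 N) to let the catch up.
- catch (a joint): Orange spring catch in the platform, 24 mm wide: upright locking face 90 mm in -y from the mouth, sloping down behind for 15 mm. Value in m: 0 = up (5 mm above the platform, as at the start), 0.005 = pressed level by a block lying on it (takes 1 to 2 N, so the block may be set straight down on it). Springs up once the heel has passed its face, and then keeps the block from sliding back.
- tube_rack_center (a point): Bystander: green tube rack with white-lidded tubes, 66 by 100 by 46 mm, point on its axis 20 mm above the bench. Leave it alone.
- reagent_center (a point): Bystander: upright amber bottle with blue cap, 64 mm across, 130 mm tall, point on its axis half-way up. Leave it alone.
- tip_box_center (a point): Bystander: red box of yellow pipette tips, 80 by 112 by 53 mm, point on its axis 24 mm above the bench. Leave it alone.
Things that resemble listed ones, but are neither listed nor needed, are in the scene too. Several things look just like the part that bears block_center: the one meant starts farthest to the robot's left.

How it is judged:
By the outcome, as a careful person would: the job done as asked, in the order asked, and still so for the second after the job is handed in, with the robot touching nothing.
It also fails if it takes over 48 s, if anything falls off the work surface, if the arm or the gripper's body presses on something with over 40 N, if the wrist force passes 120 N, or if a joint passes its speed limit or range.

ROBOT

A 6-joint arm with a two-finger parallel gripper is mounted at the origin on the work surface. World frame = base frame: x ahead of the robot, y to its left, z up, the work surface at z = 0. Lengths are in m, angles in rad, forces in N, time in s.
With the tool pointing down it reaches from about 0.3 to 0.75 m from the base axis. Payload 8.5 kg.
Tool frame: the origin (TCP) lies midway between the tips of the shut fingers; the grasp point (between the pads) lies 19 mm behind it; z points along the fingers, y is the direction in which the jaws open and shut (so a half turn about z gives the same grasp; the last joint's range is limited). The gripper opens to 85 mm and grips with 20 to 120 N. Pads are 22 mm wide; open, the fingers measure 114 mm over their backs; the gripper's body (76 mm by 85 mm) begins 54 mm behind the grasp point. The pads swing forward as they close: fully open they stand 13 mm farther back than shut.
Start: joints at [-1.521, 0.381, 1.297, -0, 1.464, -0.215], TCP at [0.144, -0.531, 0.231] pointing down, gripper open.
Joint ranges: [-3.11, 3.11], [-0.89, 2.33], [0.22, 2.48], [-1.42, 4.56], [0.17, 2.85], [-2.88, 2.88]. Speed limits (rad/s): [2.39, 2.39, 3.14, 3.14, 3.14, 3.14].

INTERFACE

Orientations are given as a unit quaternion [w, x, y, z].
In Python, from rig import * gives the robot as it stands. The module is installed in compiled form; this text tells all that it offers.
- The arm moves only by the tool apply_moves, never from a script. Its argument "deltas" is one flat list of numbers, 7 for each row, row after row: the turn, a rotation vector about the tool's x, y, z in degrees, then the shift along the tool's x, y, z in mm, then the finger opening in mm, from 0 to 85.4. In form: [ax, ay, az, dx, dy, dz, gripper, ax, ay, az, dx, dy, dz, gripper, ...]. A call has 1 to 12 rows; each row is the pose to reach, as a shift and turn from the pose commanded when the call began, along the tool's axes at that moment; what a row does not reach only later rows make up. A row lasts 1/8 s, in which the tool goes at most 62.5 mm and 10.7 degrees, less where a joint would pass 70% of its speed; a pose out of reach is approached as far as the arm can. A call with a gripper value outside its range is refused whole. The fingers move at their own pace and stop on an object; the grip force is fixed at half the most. Time passes only in rows, so rows that repeat a pose let the fingers close. It gives the time, the measured TCP pose, the force and the opening at its end, in the units of the state.
- read_state(): the state, without advancing time (a new reading comes with each control period).
- capture(name): name is "scene" or "top"; returns the picture (420x560x3 uint8, red, green, blue); there is no depth.
- calibration(name): a dict with "fx", "fy", "cx", "cy" (pixels), "dist_coeffs" ([k1, k2, p1, p2, k3] as OpenCV has them; the pictures are not rectified), "R" (3x3) and "t" (3): a world point X has camera coordinates R X + t. Camera axes: x right, y down, z forward; pixel columns grow to the right and rows downward; lengths in m; the calibration is good to about 2 mm. A picture is of the moment at which its call begins. calibration takes no time and is no camera call.
- finish_job(): hands the job in, once; it reports no verdict.
The state is a dict: "time_s": time; "joint_pos": joint angles; "qvel": joint speeds; "tau": joint torques, N m; "tcp_pos": TCP position; "eef_rot": TCP orientation; "contact_force": force on the tool from outside, world axes, zero at the start; "wrist_torque": the same for the moment, N m; "grip_width": finger opening in m.
Only numpy, scipy, OpenCV 4.12 (cv2) and the standard library are available. Lean on these libraries where they do the work, as an engineer would, in place of code of your own. Each camera call takes 0.05 s, during which the arm holds its last target. There are 200 camera calls.

## Working session

There is one attempt and no reset: what is moved stays moved. The work goes in short steps, Python scripts to look and compute and a tool call to move; the robot and the scene stay as the last step left them, time stands still between calls to the robot, and variables do not carry over. Pictures are saved under pics/ and viewed, about 8 in all and at most 12, crops included, and the job is handed in when it is done.

Besides the shell and the picture viewer there is one more tool, called after "Call:" as name(argument=value, ...), one argument or row to a line, values as JSON. apply_moves: Moves the arm, as the interface text tells. Its arguments: {"type":"object","properties":{"deltas":{"type":"array","items":{"type":"number"}}},"required":["deltas"]}

```bash
mkdir -p pics; python3 - <<'E'
from rig import *
import cv2,numpy as np
for n in("scene","top"):
    im=capture(n); cv2.imwrite(f"pics/{n}0.png",im[:,:,::-1]); c=calibration(n)
    print(n,{k:np.round(v,4).tolist() for k,v in c.items()}, (-np.array(c["R"]).T@np.array(c["t"])).round(3))
s=read_state();print({k:np.round(v,3).tolist() for k,v in s.items()})
E
```

```text
scene {'fx': 480.4147, 'fy': 480.4147, 'cx': 278.9701, 'cy': 199.1119, 'dist_coeffs': [-0.0594, 0.0, 0.0, 0.0, 0.0], 'R': [[0.9024, 0.4304, -0.0182], [0.3121, -0.6824, -0.661], [-0.297, 0.5908, -0.7501]], 't': [-0.4397, -0.1679, 1.2624]} [ 0.824 -0.671  0.828]
top {'fx': 545.798, 'fy': 545.798, 'cx': 272.8593, 'cy': 217.3114, 'dist_coeffs': [-0.0088, 0.0, 0.0, 0.0, 0.0], 'R': [[0.0003, -0.9999, 0.0111], [-0.9926, -0.0017, -0.1211], [0.1211, -0.011, -0.9926]], 't': [-0.0798, 0.5062, 1.3567]} [ 0.338 -0.064  1.409]
{'time_s': 0.1, 'joint_pos': [-1.521, 0.381, 1.298, -0.0, 1.464, -0.215], 'qvel': [-0.002, -0.001, -0.004, -0.001, 0.001, 0.001], 'tau': [0.003, -44.922, -23.166, -0.0, 0.004, 0.0], 'tcp_pos': [0.144, -0.531, 0.231], 'eef_rot': [-0.001, 0.991, 0.132, 0.0], 'contact_force': [-0.217, -0.52, -0.452], 'wrist_torque': [-0.006, -0.031, -0.007], 'grip_width': 0.085}
```

View pics/scene0.png

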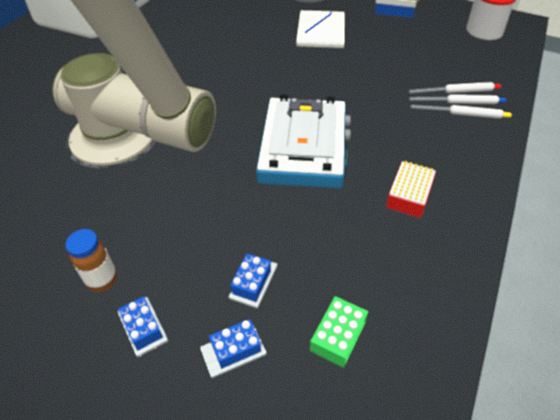

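View pics/top0.png

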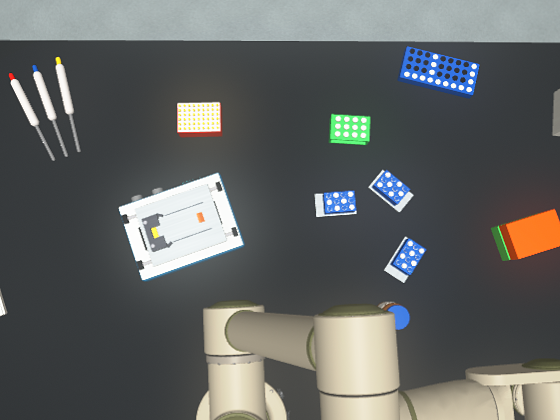

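```bash
python3 - <<'E'
import cv2,numpy as np
t=cv2.imread("pics/top0.png");s=cv2.imread("pics/scene0.png")
r=lambda a,w,h:cv2.resize(a,(w,h),interpolation=cv2.INTER_CUBIC)
A=r(t[165:285,110:250],700,600); cv2.imwrite("pics/cA.png",A)
B=r(t[165:285,305:435],400,370); C=r(s[245:385,110:280],400,330)
D=np.zeros((380,800,3),np.uint8);D[:370,:400]=B;D[:330,400:]=C;cv2.imwrite("pics/cB.png",D)
E
```

```text
(no output)
```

View pics/cA.png

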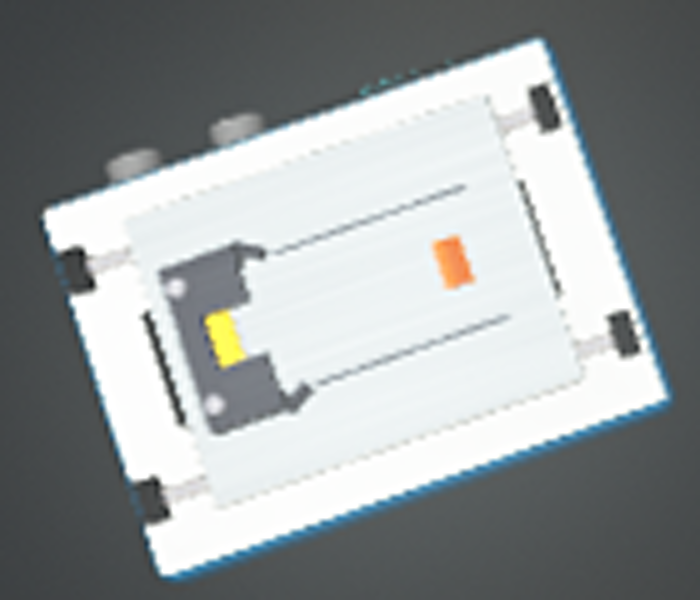

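View pics/cB.png

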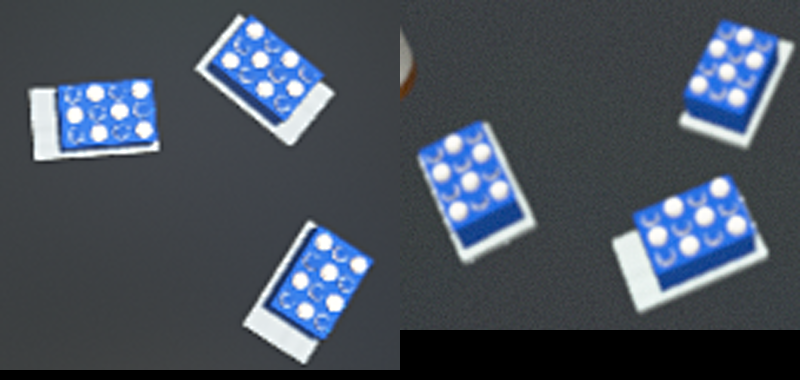

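Candidates in the top view are (337,203), (391,188) and (407,257). Image left is world +y, the robot's left, so the one meant is (337,203), at (252,278) in the scene view. Its bare plate (the nose) points to image left. The shaker is at (181,225), with its buffer at (155,232) and catch at (200,217).

```bash
cat > h.py <<'E'
import cv2,numpy as np
from rig import *
def ray(n,uv,z):
    c=calibration(n);K=np.array([[c["fx"],0,c["cx"]],[0,c["fy"],c["cy"]],[0,0,1]])
    p=cv2.undistortPoints(np.array(uv,float).reshape(-1,1,2),K,np.array(c["dist_coeffs"],float))[:,0]
    R=np.array(c["R"]);o=-R.T@np.array(c["t"]);d=np.c_[p,np.ones(len(p))]@R
    return (o+d*((z-o[2])/d[:,2])[:,None])
def proj(n,X):
    c=calibration(n);K=np.array([[c["fx"],0,c["cx"]],[0,c["fy"],c["cy"]],[0,0,1]])
    return cv2.projectPoints(np.array(X,float).reshape(-1,1,3),cv2.Rodrigues(np.array(c["R"],float))[0],np.array(c["t"],float),K,np.array(c["dist_coeffs"],float))[0][:,0]
E
python3 - <<'E'
from h import *
t=cv2.imread("pics/top0.png");s=cv2.imread("pics/scene0.png")
g=cv2.cvtColor(t,cv2.COLOR_BGR2GRAY).astype(float)
for (a,b) in (((165,215),(203,202.4)),((173.6,241.6),(211.6,228.6))):
    P=[]
    for u in range(int(a[0])+4,int(b[0])-2):
        v=a[1]+(u-a[0])*(b[1]-a[1])/(b[0]-a[0]); rr=np.arange(int(v)-3,int(v)+5)
        w=g[rr,u]; w=np.clip(np.median(w)-6-w,0,None)
        if w.sum()>5:P.append((u,(w*rr).sum()/w.sum()))
    X=ray("top",P,.08)[:,:2]; vx,vy,x,y=cv2.fitLine(X.astype(np.float32),cv2.DIST_HUBER,0,1e-4,1e-4).ravel()
    print("groove",len(P),np.degrees(np.arctan2(vy,vx)),x,y,ray("top",[a,b],.08)[:,:2].round(4).tolist())
for n,im in(("top",t),("scene",s)):
    h=cv2.cvtColor(im,cv2.COLOR_BGR2HSV)
    for nm,lo,hi,z in(("orange",(3,120,120),(17,255,255),.083),("yellow",(22,120,120),(34,255,255),.094)):
        m=cv2.inRange(h,lo,hi);k,l,st,ce=cv2.connectedComponentsWithStats(m)
        for i in range(1,k):
            X=ray(n,ce[i],z)[0]
            if 10<st[i,4]<200 : print(n,nm,st[i,4],ce[i].round(1),X.round(4))
    m=cv2.inRange(h,(100,120,90 if n=="top" else 60),(125,255,255));m=cv2.morphologyEx(m,cv2.MORPH_CLOSE,np.ones((5,5)))
    for c in cv2.findContours(m,cv2.RETR_EXTERNAL,cv2.CHAIN_APPROX_NONE)[0]:
        A=cv2.contourArea(c)
        if 200<A<1500:
            for z in(.044,):
                r=cv2.minAreaRect((ray(n,c[:,0],z)[:,:2]*1e3).astype(np.float32));print(n,"blue",A,z,r, c[:,0].mean(0).round())
A=cv2.resize(s[85:195,245:365],(654,600),interpolation=cv2.INTER_CUBIC);cv2.imwrite("pics/cC.png",A)
E
```

```text
groove 32 -70.25059 0.51631814 0.15565416 [[0.5056, 0.1855], [0.5369, 0.093]]
groove 32 -70.141556 0.455739 0.12339555 [[0.4403, 0.163], [0.4722, 0.071]]
top orange 197 [202.4 133.5] [0.7101 0.0969 0.083 ]
top orange 46 [200.1 216.8] [0.5009 0.0993 0.083 ]
top orange 21 [388.5 305.9] [ 0.2856 -0.3571  0.083 ]
top yellow 36 [57.7 60.2] [0.8949 0.4616 0.094 ]
top yellow 52 [154.4 232. ] [0.4623 0.2074 0.094 ]
top blue 304.5 0.044 ((260.31695556640625, -393.91693115234375), (60.481197357177734, 43.876220703125), 23.111114501953125) [399. 316.]
top blue 690.5 0.044 ((407.0430603027344, -418.9081726074219), (57.39509582519531, 82.01248168945312), 56.54432678222656) [408. 256.]
top blue 631.0 0.044 ((545.5401000976562, -247.72451782226562), (55.201133728027344, 80.61457061767578), 4.2634124755859375) [339. 201.]
top blue 618.0 0.044 ((581.5565185546875, -379.21453857421875), (79.45276641845703, 59.29810333251953), 49.959739685058594) [391. 185.]
scene orange 41 [301.9 140.2] [0.4991 0.1019 0.083 ]
scene yellow 62 [305.3 107.4] [0.4633 0.2041 0.094 ]
scene yellow 42 [507.4 114.2] [0.9191 0.
[... 639 characters left out ...]
515625) [139. 321.]
scene blue 1032.5 0.044 ((547.6829223632812, -252.30389404296875), (60.03071212768555, 94.39772033691406), 4.719011306762695) [249. 274.]
scene blue 715.0 0.044 ((195.89501953125, -329.3832702636719), (65.02677154541016, 76.62520599365234), 72.19119262695312) [ 81. 243.]
scene blue 1031.5 0.044 ((528.87548828125, 21.638229370117188), (202.0045928955078, 50.6122932434082), 21.73784637451172) [301. 179.]
scene blue 360.0 0.044 ((501.46771240234375, 870.3970336914062), (131.17681884765625, 74.07258605957031), 11.429168701171875) [394.  11.]
scene blue 519.5 0.044 ((-730.3389282226562, 360.54461669921875), (93.39445495605469, 229.81813049316406), 48.000484466552734) [11. 11.]
```

View pics/cC.png

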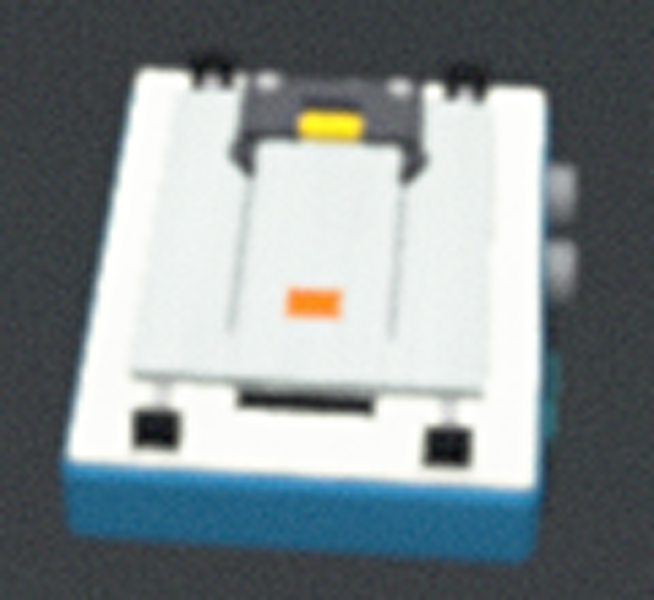

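The crop confirms the mouth with its two toes, the yellow buffer at (331,126) and the catch at (314,303), with a clear platform between them. Positions worked out:
- **Block:** about (0.5455, −0.2475), nose direction 94.3°.
- **Slide:** direction 109.8°, centreline at ex = 0.5047, mouth at about +0.021 along the slide.

Next I move above the block.

Call:
apply_moves(
  deltas=[0, 0, -79, 462, -169, 111, 85, 0, 0, -79, 462, -169, 111, 85, 0, 0, -79, 462, -169, 111, 85, 0, 0, -79, 462, -169, 111, 85, 0, 0, -79, 462, -169, 111, 85, 0, 0, -79, 462, -169, 111, 85, 0, 0, -79, 462, -169, 111, 85, 0, 0, -79, 462, -169, 111, 85, 0, 0, -79, 462, -169, 111, 85, 0, 0, -79, 462, -169, 111, 85, 0, 0, -79, 462, -169, 111, 85, 0, 0, -79, 462, -169, 111, 85],
)

```text
time_s: 1.6
tcp_pos: [0.5449, -0.2478, 0.1208]
eef_rot: [0.0, 0.682, 0.732, 0.0]
contact_force: [-0.7, 0.5, 0.5]
grip_width: 0.0849
```

```bash
cat >> h.py <<'E'
from scipy.spatial.transform import Rotation as Ro
def st():
    s=read_state();q=s["eef_rot"];R=Ro.from_quat([q[1],q[2],q[3],q[0]]).as_matrix()
    print("t",round(s["time_s"],2),"tcp",np.round(s["tcp_pos"],4),"yaw_y",np.degrees(np.arctan2(R[1,1],R[0,1])).round(2),"tilt",np.round(R[:2,2],4),"F",np.round(s["contact_force"],1),"w",round(s["grip_width"],4),"j",np.round(s["joint_pos"],2));return s,R
def go(x,y,z,yaw):
    s,R=st();d=R.T@(np.array([x,y,z])-s["tcp_pos"])*1e3
    print("dxyz",d.round(1),"az",-(yaw-np.degrees(np.arctan2(R[1,1],R[0,1]))).round(1))
E
python3 - <<'E'
from h import *
go(.5455,-.2475,.011,4.3)
cv2.imwrite("pics/t1.png",capture("scene")[225:325,200:330][:,:,::-1].repeat(5,0).repeat(5,1))
E
```

```text
t 1.6 tcp [ 0.5449 -0.2478  0.1208] yaw_y 4.06 tilt [ 0.0004 -0.0004] F [-0.7  0.5  0.5] w 0.0849 j [-0.62  0.56  1.33 -0.    1.25 -0.7 ]
dxyz [  0.3   0.5 109.8] az -0.2
```

View pics/t1.png

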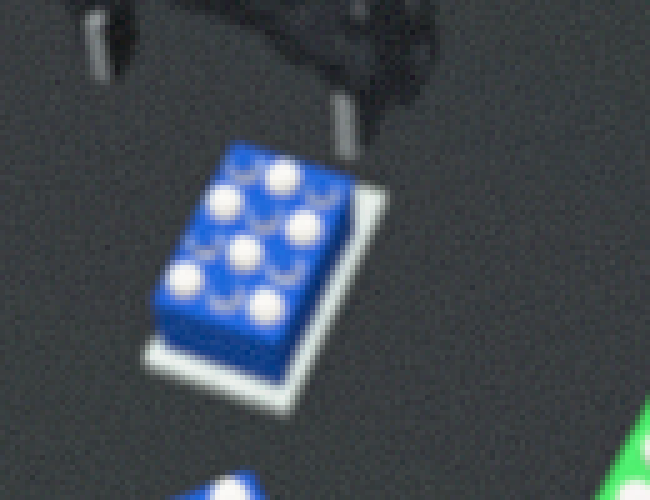

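The open fingers straddle the body as meant. The nose is at the far end, hidden in this view. I'll descend in two stages, then close.

Call:
apply_moves(
  deltas=[0, 0, -0.2, 0.3, 0.5, 50, 85, 0, 0, -0.2, 0.3, 0.5, 85, 85, 0, 0, -0.2, 0.3, 0.5, 100, 85, 0, 0, -0.2, 0.3, 0.5, 110, 85, 0, 0, -0.2, 0.3, 0.5, 110, 85, 0, 0, -0.2, 0.3, 0.5, 110, 62, 0, 0, -0.2, 0.3, 0.5, 110, 55, 0, 0, -0.2, 0.3, 0.5, 110, 45, 0, 0, -0.2, 0.3, 0.5, 110, 40, 0, 0, -0.2, 0.3, 0.5, 110, 40, 0, 0, -0.2, 0.3, 0.5, 110, 40],
)

```text
time_s: 3.02
tcp_pos: [0.5466, -0.2467, 0.0113]
eef_rot: [0.001, 0.68, 0.734, 0.0]
contact_force: [-0.8, 0.3, 5.6]
grip_width: 0.0512
```

```bash
python3 - <<'E'
from h import *
go(.5455,-.2475,.160,4.3)
cv2.imwrite("pics/t2.png",capture("scene")[225:325,200:330][:,:,::-1].repeat(5,0).repeat(5,1))
E
```

```text
t 3.02 tcp [ 0.5466 -0.2467  0.0113] yaw_y 4.37 tilt [ 0.0015 -0.001 ] F [-0.8  0.3  5.6] w 0.0512 j [-0.62  0.7   1.43  0.    1.01 -0.7 ]
dxyz [  -0.9   -0.9 -148.7] az 0.1
```

View pics/t2.png

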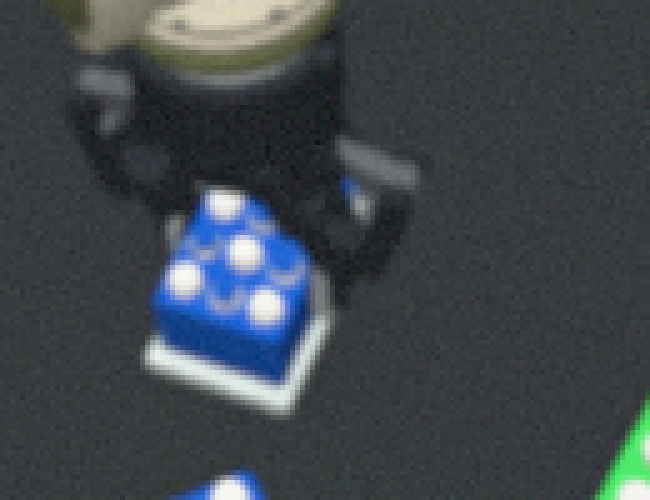

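Gripped at a width of 51.2 mm, with the jaws on the body above the plate. Next is the lift.

Call:
apply_moves(
  deltas=[0, 0, 0, 0, 0, -15, 40, 0, 0, 0, 0, 0, -45, 40, 0, 0, 0, 0, 0, -85, 40, 0, 0, 0, 0, 0, -120, 40, 0, 0, 0, 0, 0, -149, 40, 0, 0, 0, 0, 0, -149, 40, 0, 0, 0, 0, 0, -149, 40, 0, 0, 0, 0, 0, -149, 40],
)

```text
time_s: 4.08
tcp_pos: [0.5455, -0.2461, 0.1577]
eef_rot: [-0.002, 0.68, 0.734, -0.0]
contact_force: [0.1, -0.1, -6.0]
grip_width: 0.0509
```

```bash
python3 - <<'E'
from h import *
p=.5047*np.array([.9409,.3387])-.056*np.array([-.3387,.9409]);print(p)
go(*p,.130,19.8)
cv2.imwrite("pics/t3.png",np.vstack([capture("scene")[150:300,180:380]])[:,:,::-1].repeat(3,0).repeat(3,1))
E
```

```text
[0.49383943 0.11825149]
t 4.08 tcp [ 0.5455 -0.2461  0.1577] yaw_y 4.37 tilt [-0.0026  0.0018] F [ 0.1 -0.1 -6. ] w 0.0509 j [-0.62  0.53  1.27  0.    1.35 -0.7 ]
dxyz [367.2 -23.7  28.5] az -15.4
```

View pics/t3.png

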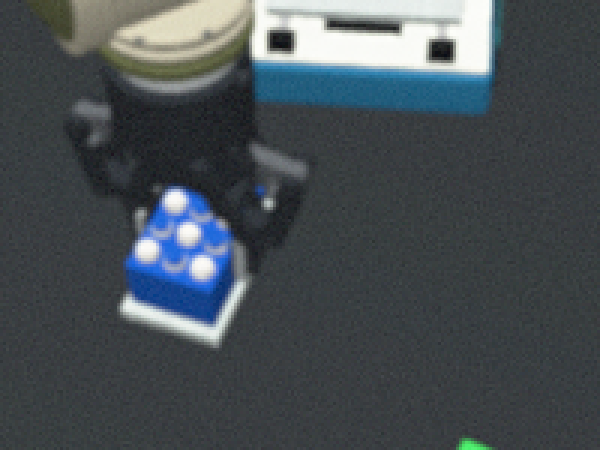

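Lifted level with a load of 6 N. Carrying it to the shaker.

Call:
apply_moves(
  deltas=[0, 0, -1, 25, -1, 0, 40, 0, 0, -3, 65, -4, 0, 40, 0, 0, -5, 115, -7, 0, 40, 0, 0, -7, 165, -11, 0, 40, 0, 0, -9, 215, -14, 0, 40, 0, 0, -11, 265, -17, 5, 40, 0, 0, -13, 310, -20, 10, 40, 0, 0, -15.4, 345, -22, 15, 40, 0, 0, -15.4, 361, -23.5, 22, 40, 0, 0, -15.4, 367, -23.7, 27, 40, 0, 0, -15.4, 367, -23.7, 28, 40, 0, 0, -15.4, 367, -23.7, 28, 40],
)

```text
time_s: 5.62
tcp_pos: [0.4948, 0.1168, 0.1313]
eef_rot: [0.0, 0.576, 0.818, -0.0]
contact_force: [0.2, -0.9, -6.6]
grip_width: 0.051
```

```bash
python3 - <<'E'
from h import *
go(.4938,.1183,.0925,19.8)
s=capture("scene");t=capture("top");cv2.imwrite("pics/s4.png",s[:,:,::-1]);cv2.imwrite("pics/T4.png",t[:,:,::-1])
r=lambda a:cv2.resize(a,(400,400),interpolation=cv2.INTER_CUBIC)
cv2.imwrite("pics/t4.png",np.hstack([r(s[65:205,240:380]),r(t[165:295,110:240])])[:,:,::-1])
E
```

```text
t 5.62 tcp [0.4948 0.1168 0.1313] yaw_y 19.7 tilt [ 0.0001 -0.0002] F [ 0.2 -0.9 -6.6] w 0.051 j [-0.    0.41  1.57 -0.    1.16 -0.35]
dxyz [ 1.8 -0.4 38.8] az -0.1
```

View pics/t4.png

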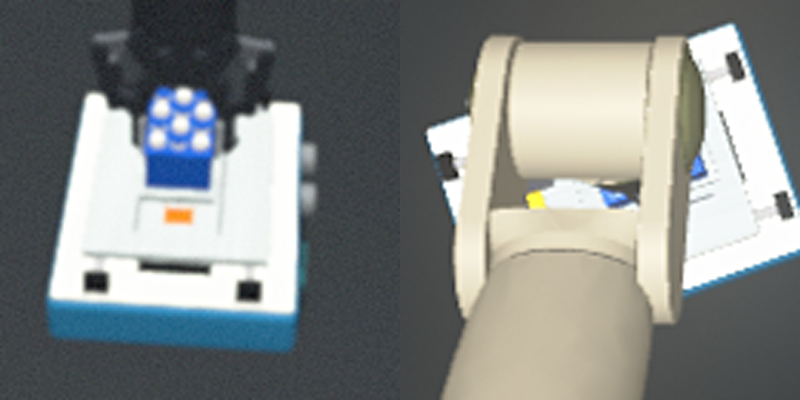

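Call:
apply_moves(
  deltas=[0, 0, 0, 1.8, -0.4, 10, 40, 0, 0, 0, 1.8, -0.4, 20, 40, 0, 0, 0, 1.8, -0.4, 28, 40, 0, 0, 0, 1.8, -0.4, 34, 40, 0, 0, 0, 1.8, -0.4, 36, 40, 0, 0, 0, 1.8, -0.4, 36, 40],
)

```text
time_s: 6.48
tcp_pos: [0.4935, 0.1192, 0.0954]
eef_rot: [-0.0, 0.575, 0.818, -0.0]
contact_force: [-1.0, 0.1, -3.6]
grip_width: 0.0513
```

```bash
python3 - <<'E'
from h import *
go(.4938,.1183,.091,19.8)
E
```

```text
t 6.47 tcp [0.4935 0.1192 0.0954] yaw_y 19.77 tilt [-0.0001 -0.0001] F [-1.   0.1 -3.6] w 0.0513 j [ 0.    0.46  1.62 -0.    1.07 -0.34]
dxyz [-1.  -0.   4.4] az -0.0
```

Call:
apply_moves(
  deltas=[0, 0, 0, 0, 0, 1, 40, 0, 0, 0, 0, 0, 2, 40, 0, 0, 0, 0, 0, 3, 40, 0, 0, 0, 0, 0, 3.5, 40, 0, 0, 0, 0, 0, 3.5, 40],
)

```text
time_s: 7.1
tcp_pos: [0.4936, 0.1192, 0.0919]
eef_rot: [0.0, 0.575, 0.818, 0.0]
contact_force: [-1.0, 0.4, -3.7]
grip_width: 0.0512
```

Call:
apply_moves(
  deltas=[0, 0, 0, 0, 0, 0.4, 40, 0, 0, 0, 0, 0, 0.8, 40, 0, 0, 0, 0, 0, 0.8, 40],
)

```text
time_s: 7.48
tcp_pos: [0.4936, 0.1192, 0.0913]
eef_rot: [0.0, 0.575, 0.818, 0.0]
contact_force: [-2.2, -0.6, 0.1]
grip_width: 0.0511
```

```bash
python3 - <<'E'
from h import *
st()
s=capture("scene");cv2.imwrite("pics/s5.png",s[:,:,::-1])
r=lambda a:cv2.resize(a,(600,600),interpolation=cv2.INTER_CUBIC)
cv2.imwrite("pics/t5.png",r(s[85:185,250:350])[:,:,::-1])
E
```

```text
t 7.47 tcp [0.4936 0.1192 0.0913] yaw_y 19.78 tilt [ 0.0005 -0.    ] F [-2.2 -0.6  0.1] w 0.0511 j [ 0.    0.46  1.62 -0.    1.06 -0.34]
```

View pics/t5.png

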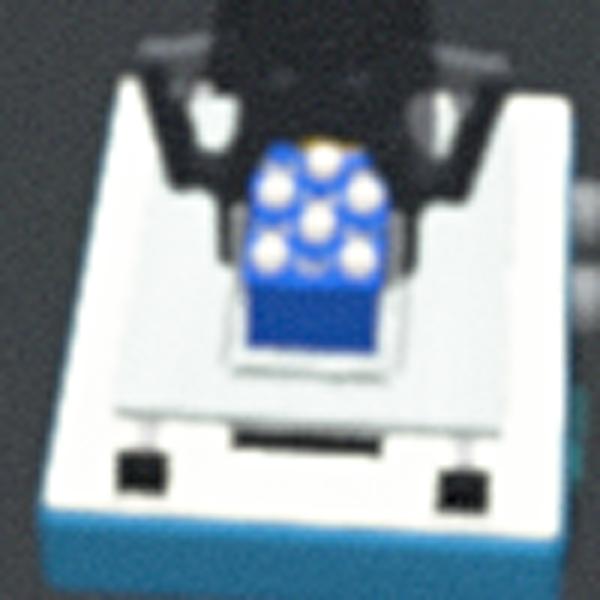

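```bash
python3 - <<'E'
from h import *
ex=np.array([.9409,.3387]);d=np.array([-.3387,.9409]);T=np.array([.4936,.1192]);print("tcp ex,d",T@ex,T@d)
for z in(.08,.088):
  P=[[*( (T@ex+x)*ex+(T@d-.045)*d),z] for x in(-.03,.03)];print("heel exp crop px",((proj("scene",P)-[250,85])*6).round(0).tolist())
P=[[*((.5047+x)*ex+a*d),.08] for x in(-.034,.034) for a in(-.07,-.05)];print("grooves exp",((proj("scene",P)-[250,85])*6).round(0).tolist())
P=[[*( (T@ex+x)*ex+(T@d-.039)*d),z] for z in (.088,.124) for x in(-.026,.026)];print("body heel exp",((proj("scene",P)-[250,85])*6).round(0).tolist())
E
```

```text
tcp ex,d 0.5048012799999999 -0.05502704
heel exp crop px [[230.0, 380.0], [387.0, 388.0]]
heel exp crop px [[230.0, 364.0], [388.0, 373.0]]
grooves exp [[226.0, 327.0], [230.0, 293.0], [401.0, 336.0], [403.0, 302.0]]
body heel exp [[241.0, 354.0], [378.0, 362.0], [241.0, 282.0], [381.0, 289.0]]
```

The block lies flat on the platform, centred on the grooves, with its heel edge within 1 px of the prediction. It is pressing the catch down and Fz has gone to 0. Tool +x is the slide direction, so I start sliding slowly.

Call:
apply_moves(
  deltas=[0, 0, 0, 2, 0, 0, 40, 0, 0, 0, 4, 0, 0, 40, 0, 0, 0, 6, 0, 0, 40, 0, 0, 0, 8, 0, 0, 40, 0, 0, 0, 10, 0, 0, 40, 0, 0, 0, 12, 0, 0, 40, 0, 0, 0, 12, 0, 0, 40],
)

```text
time_s: 8.4
tcp_pos: [0.4897, 0.1307, 0.0913]
eef_rot: [0.0, 0.575, 0.818, 0.0]
contact_force: [0.4, -2.1, 4.0]
grip_width: 0.0511
```

Call:
apply_moves(
  deltas=[0, 0, 0, 1, 0, 0, 40, 0, 0, 0, 2, 0, 0, 40, 0, 0, 0, 3, 0, 0, 40, 0, 0, 0, 4, 0, 0, 40, 0, 0, 0, 4, 0, 0, 40],
)

```text
time_s: 9.02
tcp_pos: [0.4884, 0.1342, 0.0913]
eef_rot: [0.0, 0.575, 0.818, 0.0]
contact_force: [1.5, -4.0, 5.0]
grip_width: 0.0512
```

```bash
cat >> h.py <<'E'
def sl():
    s,R=st();ex=np.array([.9409,.3387]);d=np.array([-.3387,.9409]);F=np.array(s["contact_force"]);T=np.array(s["tcp_pos"][:2])
    print("Fslide",(F[:2]@d).round(1),"Fside",(F[:2]@ex).round(1),"ex",(T@ex).round(4),"d",(T@d).round(4),"M",np.round(s["wrist_torque"],2))
E
python3 -c "
from h import *
sl()"
```

```text
t 9.03 tcp [0.4884 0.1342 0.0913] yaw_y 19.77 tilt [ 0.001  -0.0002] F [ 1.5 -4.   5. ] w 0.0512 j [ 0.03  0.46  1.63 -0.    1.05 -0.31]
Fslide -4.3 Fside 0.0 ex 0.505 d -0.0392 M [-0.65 -0.41 -0.06]
```

Call:
apply_moves(
  deltas=[0, 0, 0, 1, 0, -0.2, 40, 0, 0, 0, 2, 0, -0.2, 40, 0, 0, 0, 3, 0, -0.2, 40, 0, 0, 0, 4, 0, -0.2, 40, 0, 0, 0, 4, 0, -0.2, 40],
)

```text
time_s: 9.65
tcp_pos: [0.4868, 0.1381, 0.0913]
eef_rot: [0.0, 0.575, 0.818, 0.0]
contact_force: [1.5, -4.0, 4.3]
grip_width: 0.0513
```

Call:
apply_moves(
  deltas=[0, 0, 0, 1, 0, 0, 40, 0, 0, 0, 2, 0, 0, 40, 0, 0, 0, 2, 0, 0, 40],
)

```text
time_s: 10.02
tcp_pos: [0.4861, 0.1399, 0.0913]
eef_rot: [0.0, 0.575, 0.818, 0.0]
contact_force: [1.5, -5.3, 3.6]
grip_width: 0.0516
```

```bash
python3 -c "
from h import *
sl()"
```

```text
t 10.03 tcp [0.4861 0.1399 0.0913] yaw_y 19.77 tilt [ 0.0003 -0.    ] F [ 1.5 -5.3  3.6] w 0.0516 j [ 0.05  0.46  1.63 -0.    1.05 -0.3 ]
Fslide -5.5 Fside -0.3 ex 0.5048 d -0.033 M [-0.69 -0.41 -0.1 ]
```

Call:
apply_moves(
  deltas=[0, 0, 0, 0.7, 0, 0, 40, 0, 0, 0, 1.4, 0, 0, 40, 0, 0, 0, 1.4, 0, 0, 40],
)

```text
time_s: 10.4
tcp_pos: [0.4857, 0.1412, 0.0913]
eef_rot: [0.0, 0.575, 0.818, 0.0]
contact_force: [2.3, -4.3, 2.8]
grip_width: 0.0509
```

Call:
apply_moves(
  deltas=[0, 0, 0, 0.5, 0, 0, 40, 0, 0, 0, 1, 0, 0, 40, 0, 0, 0, 1, 0, 0, 40],
)

```text
time_s: 10.78
tcp_pos: [0.4854, 0.1421, 0.0913]
eef_rot: [0.0, 0.575, 0.818, 0.0]
contact_force: [1.2, -5.6, 3.3]
grip_width: 0.0512
```

Call:
apply_moves(
  deltas=[0, 0, 0, 0.5, 0, 0, 40, 0, 0, 0, 1, 0, 0, 40, 0, 0, 0, 1, 0, 0, 40],
)

```text
time_s: 11.15
tcp_pos: [0.485, 0.143, 0.0913]
eef_rot: [0.0, 0.575, 0.818, 0.0]
contact_force: [1.1, -4.4, 4.5]
grip_width: 0.0511
```

Call:
apply_moves(
  deltas=[0, 0, 0, 0.5, 0, 0, 40, 0, 0, 0, 1, 0, 0, 40, 0, 0, 0, 1, 0, 0, 40],
)

```text
time_s: 11.52
tcp_pos: [0.4846, 0.1441, 0.0913]
eef_rot: [0.0, 0.575, 0.818, 0.0]
contact_force: [1.5, -5.0, 3.7]
grip_width: 0.0511
```

Call:
apply_moves(
  deltas=[0, 0, 0, 0.5, 0, 0, 40, 0, 0, 0, 0.9, 0, 0, 40, 0, 0, 0, 0.9, 0, 0, 40],
)

```text
time_s: 11.9
tcp_pos: [0.4844, 0.1448, 0.0913]
eef_rot: [0.0, 0.575, 0.818, 0.0]
contact_force: [2.4, -5.1, 3.8]
grip_width: 0.051
```

Call:
apply_moves(
  deltas=[0, 0, 0, 0.4, 0, 0, 40, 0, 0, 0, 0.7, 0, 0, 40, 0, 0, 0, 0.7, 0, 0, 40],
)

```text
time_s: 12.28
tcp_pos: [0.4841, 0.1455, 0.0913]
eef_rot: [0.0, 0.575, 0.818, 0.0]
contact_force: [0.9, -5.1, 4.1]
grip_width: 0.0512
```

Call:
apply_moves(
  deltas=[0, 0, 0, 0.4, 0, 0, 40, 0, 0, 0, 0.8, 0, 0, 40, 0, 0, 0, 0.8, 0, 0, 40],
)

```text
time_s: 12.65
tcp_pos: [0.4839, 0.1462, 0.0913]
eef_rot: [0.0, 0.575, 0.818, 0.0]
contact_force: [1.5, -5.1, 4.1]
grip_width: 0.051
```

Call:
apply_moves(
  deltas=[0, 0, 0, 0.4, 0, 0, 40, 0, 0, 0, 0.8, 0, 0, 40, 0, 0, 0, 0.8, 0, 0, 40],
)

```text
time_s: 13.02
tcp_pos: [0.4836, 0.147, 0.0913]
eef_rot: [0.0, 0.575, 0.818, 0.0]
contact_force: [1.6, -5.6, 3.5]
grip_width: 0.0513
```

Call:
apply_moves(
  deltas=[0, 0, 0, 0.4, 0, 0, 40, 0, 0, 0, 0.8, 0, 0, 40, 0, 0, 0, 0.8, 0, 0, 40],
)

```text
time_s: 13.4
tcp_pos: [0.4833, 0.1477, 0.0913]
eef_rot: [0.0, 0.575, 0.818, 0.0]
contact_force: [1.5, -5.3, 3.7]
grip_width: 0.051
```

Call:
apply_moves(
  deltas=[0, 0, 0, 0.4, 0, 0, 40, 0, 0, 0, 0.8, 0, 0, 40, 0, 0, 0, 0.8, 0, 0, 40],
)

```text
time_s: 13.78
tcp_pos: [0.4831, 0.1485, 0.0913]
eef_rot: [0.0, 0.575, 0.818, 0.0]
contact_force: [1.7, -5.3, 3.6]
grip_width: 0.0511
```

Call:
apply_moves(
  deltas=[0, 0, 0, 0.4, 0, 0, 40, 0, 0, 0, 0.8, 0, 0, 40, 0, 0, 0, 0.8, 0, 0, 40],
)

```text
time_s: 14.15
tcp_pos: [0.4829, 0.149, 0.0913]
eef_rot: [0.0, 0.575, 0.818, -0.0]
contact_force: [2.0, -6.4, 4.4]
grip_width: 0.0511
```

Call:
apply_moves(
  deltas=[0, 0, 0, 0.4, 0, 0, 40, 0, 0, 0, 0.8, 0, 0, 40, 0, 0, 0, 0.8, 0, 0, 40],
)

```text
time_s: 14.52
tcp_pos: [0.4827, 0.1493, 0.0913]
eef_rot: [0.001, 0.575, 0.818, -0.0]
contact_force: [2.3, -8.8, 4.2]
grip_width: 0.0512
```

```bash
python3 - <<'E'
from h import *
sl()
s=capture("scene");cv2.imwrite("pics/s6.png",s[:,:,::-1])
cv2.imwrite("pics/t6.png",cv2.resize(s[85:185,250:350],(600,600),interpolation=cv2.INTER_CUBIC)[:,:,::-1])
E
```

```text
t 14.53 tcp [0.4827 0.1493 0.0913] yaw_y 19.77 tilt [ 0.0006 -0.0014] F [ 2.3 -8.8  4.2] w 0.0512 j [ 0.07  0.46  1.63 -0.    1.05 -0.28]
Fslide -9.0 Fside -0.8 ex 0.5048 d -0.023 M [-1.39 -0.53 -0.03]
```

View pics/t6.png

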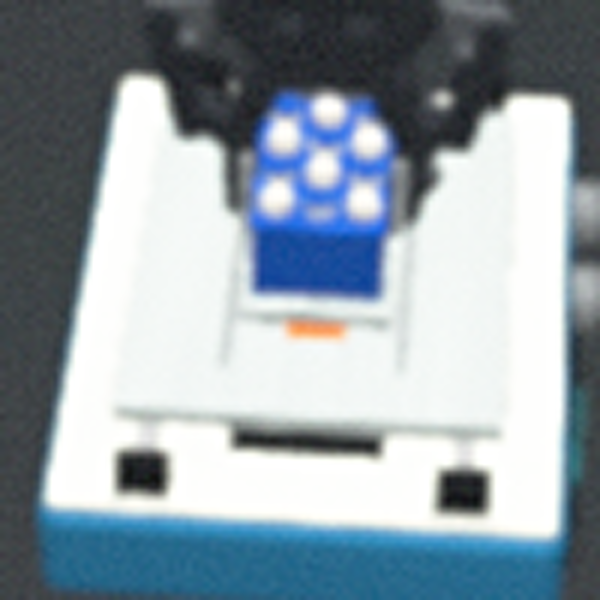

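Buffer contact: the force has risen from about 5.5 (friction) to 9 N. The orange catch shows only as a strip behind the heel at crop (316,330), not up yet. I'll press on in small steps.

Call:
apply_moves(
  deltas=[0, 0, 0, 0.3, 0, 0, 40, 0, 0, 0, 0.6, 0, 0, 40, 0, 0, 0, 0.6, 0, 0, 40],
)

```text
time_s: 14.95
tcp_pos: [0.4827, 0.1496, 0.0913]
eef_rot: [0.001, 0.575, 0.818, -0.001]
contact_force: [2.1, -11.8, 4.0]
grip_width: 0.0512
```

Call:
apply_moves(
  deltas=[0, 0, 0, 0.3, 0, 0, 40, 0, 0, 0, 0.5, 0, 0, 40, 0, 0, 0, 0.5, 0, 0, 40],
)

```text
time_s: 15.32
tcp_pos: [0.4826, 0.1498, 0.0913]
eef_rot: [0.001, 0.575, 0.818, -0.001]
contact_force: [3.4, -13.7, 4.7]
grip_width: 0.0513
```

Call:
apply_moves(
  deltas=[0, 0, 0, 0.4, 0, 0, 40, 0, 0, 0, 0.4, 0, 0, 40],
)

```text
time_s: 15.58
tcp_pos: [0.4825, 0.15, 0.0914]
eef_rot: [0.001, 0.575, 0.818, -0.001]
contact_force: [3.1, -13.7, 4.2]
grip_width: 0.051
```

Call:
apply_moves(
  deltas=[0, 0, 0, 0.3, 0, 0, 40, 0, 0, 0, 0.3, 0, 0, 40],
)

```text
time_s: 15.82
tcp_pos: [0.4825, 0.1502, 0.0914]
eef_rot: [0.001, 0.575, 0.818, -0.001]
contact_force: [4.0, -15.4, 3.7]
grip_width: 0.0511
```

```bash
python3 - <<'E'
from h import *
sl()
for f,s in(("s6",cv2.imread("pics/s6.png")),("s7",capture("scene")[:,:,::-1])):
    h=cv2.cvtColor(np.ascontiguousarray(s[130:150,290:315]),cv2.COLOR_BGR2HSV);m=cv2.inRange(h,(3,90,110),(20,255,255))
    ys,xs=np.nonzero(m);print(f,m.sum()/255,np.bincount(ys),(h[:,:,1]*(h[:,:,0]<22)).sum(1)[5:15])
E
```

```text
t 15.82 tcp [0.4825 0.1502 0.0914] yaw_y 19.78 tilt [ 0.0012 -0.0031] F [  4.  -15.4   3.7] w 0.0511 j [ 0.07  0.46  1.63 -0.    1.05 -0.27]
Fslide -15.9 Fside -1.5 ex 0.5048 d -0.0221 M [-2.23 -0.62  0.  ]
s6 18.0 [0 0 0 0 0 0 0 0 0 9 9] [   0    0    0  619 1367 1368  556   25    0    0]
s7 47.0 [ 0  0  0  0  0  0  0  0 10 10  9  9  9] [   0    5  742 1739 2082 2035 1972 1435  552   26]
```

The catch is up: the orange area jumped from 18 to 47 px over 5 rows, about as at the start, at 16 N. I'll stop pressing and relax the hand.

Call:
apply_moves(
  deltas=[0, 0, 0, -0.6, 0, 0, 40, 0, 0, 0, -1.2, 0, 0, 40, 0, 0, 0, -1.8, 0, 0, 40, 0, 0, 0, -1.8, 0, 0, 40],
)

```text
time_s: 16.38
tcp_pos: [0.4826, 0.1499, 0.0913]
eef_rot: [0.0, 0.575, 0.818, -0.0]
contact_force: [2.5, -6.1, 3.3]
grip_width: 0.0511
```

```bash
python3 - <<'E'
from h import *
sl()
E
```

```text
t 16.38 tcp [0.4826 0.1499 0.0913] yaw_y 19.78 tilt [ 0.0004 -0.0003] F [ 2.5 -6.1  3.3] w 0.0511 j [ 0.07  0.46  1.63 -0.    1.05 -0.28]
Fslide -6.6 Fside 0.3 ex 0.5048 d -0.0224 M [-0.85 -0.49  0.02]
```

Call:
apply_moves(
  deltas=[0, 0, 0, -0.5, 0, -0.1, 40, 0, 0, 0, -1, 0, -0.2, 40, 0, 0, 0, -1, 0, -0.2, 40],
)

```text
time_s: 16.75
tcp_pos: [0.4827, 0.1496, 0.0913]
eef_rot: [-0.0, 0.575, 0.818, 0.0]
contact_force: [1.8, 1.8, 1.2]
grip_width: 0.0511
```

Call:
apply_moves(
  deltas=[0, 0, 0, 0, 0, 0, 53, 0, 0, 0, 0, 0, 0, 57, 0, 0, 0, 0, 0, 0, 62, 0, 0, 0, 0, 0, 0, 68, 0, 0, 0, 0, 0, 0, 68, 0, 0, 0, 0, 0, 0, 68],
)

```text
time_s: 17.5
tcp_pos: [0.4827, 0.1491, 0.0914]
eef_rot: [-0.0, 0.575, 0.818, -0.0]
contact_force: [0.2, 0.1, 0.7]
grip_width: 0.0677
```

```bash
python3 - <<'E'
from h import *
sl()
E
```

```text
t 17.5 tcp [0.4827 0.1491 0.0914] yaw_y 19.77 tilt [-0.0001 -0.    ] F [0.2 0.1 0.7] w 0.0677 j [ 0.06  0.46  1.63 -0.    1.05 -0.28]
Fslide 0.0 Fside 0.3 ex 0.5047 d -0.0232 M [ 0.01 -0.01  0.01]
```

Released, with all forces at zero. Next I retreat straight up, then backwards along −slide to clear the views.

Call:
apply_moves(
  deltas=[0, 0, 0, 0, 0, -10, 68, 0, 0, 0, 0, 0, -30, 68, 0, 0, 0, 0, 0, -60, 68, 0, 0, 0, 0, 0, -100, 68, 0, 0, 0, 0, 0, -150, 68, 0, 0, 0, -60, 0, -170, 68, 0, 0, 0, -120, 0, -170, 68, 0, 0, 0, -180, 0, -170, 68, 0, 0, 0, -240, 0, -170, 68, 0, 0, 0, -300, 0, -170, 68, 0, 0, 0, -300, 0, -170, 68, 0, 0, 0, -300, 0, -170, 68],
)

```text
time_s: 19.0
tcp_pos: [0.584, -0.1329, 0.2618]
eef_rot: [-0.0, 0.575, 0.818, 0.0]
contact_force: [-0.1, 0.7, 0.5]
grip_width: 0.0676
```

```bash
python3 - <<'E'
from h import *
sl()
s=capture("scene");t=capture("top")
r=lambda a:cv2.resize(a,(400,400),interpolation=cv2.INTER_CUBIC)
cv2.imwrite("pics/t8.png",np.hstack([r(s[85:185,250:350]),r(t[165:285,115:235])])[:,:,::-1])
E
```

```text
t 19.0 tcp [ 0.584  -0.1329  0.2618] yaw_y 19.76 tilt [0.     0.0002] F [-0.1  0.7  0.5] w 0.0676 j [-0.42  0.45  1.1   0.    1.6  -0.77]
Fslide 0.7 Fside 0.2 ex 0.5045 d -0.3228 M [ 0.03  0.02 -0.01]
```

View pics/t8.png

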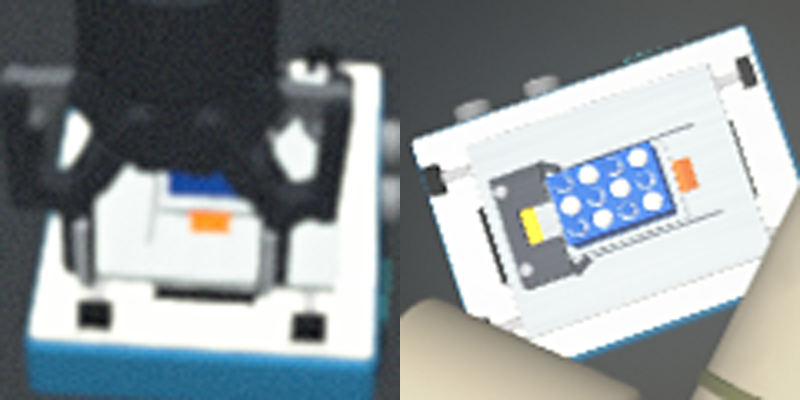

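The block sits flat between the cheeks with its plate under the toes. Its nose is on the buffer at (530,225) in the right half, and the whole catch is exposed behind the heel at (685,175). I'm handing the job in.

```bash
python3 -c "
from rig import *
print(finish_job())"
```

```text
the job is handed in; nothing more can be done
None
```

The blue tube block is mounted and locked on the shaker, and I handed the job in at about 19 s; no verdict was reported.

**What I did:** I took the block farthest to the robot's left and lowered it onto the platform in front of the toes until the platform carried its weight. I then slid it about 33 mm in. It met the buffer after about 32 mm, and I pressed in small steps until the catch came up. I relaxed the hand to nearly zero force before opening it.

**Force:** the highest slide force I read was about 16 N, roughly 5 N of it friction, against the 25 N limit. The force on the block's sides stayed at about 1.5 N or less.

**Last checks:**
- **Catch:** its visible orange area went from 18 to 47 px when it snapped up. When I backed the hand off by 2.8 mm while still holding the block, the block moved back only about 0.6 mm.
- **Final pictures:** the block sits between the cheeks, with its nose on the buffer and the whole catch exposed behind its heel. It looks flat, but the gripper partly hid it in the scene view, so that rests mainly on the top view.
- **Robot:** the gripper is clear and reads no contact force.
- **Bystanders:** I kept the arm well clear of them, but did not measure their positions again at the end.

No check failed. The one small disagreement was after set-down, when the camera put the heel up to about 3 mm farther in than the hand position implied. Feeling for the end of the slide made that harmless.

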